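Light up a sample bottle in the viewing drawer

ROBOT

A 6-joint arm with a two-finger parallel gripper is mounted at the origin on the work surface. World frame = base frame: x ahead of the robot, y to its left, z up, the work surface at z = 0. Lengths are in m, angles in degrees, forces in N, time in s.
With the tool pointing down it reaches from about 0.3 to 0.75 m from the base axis. Payload 8.5 kg.
Tool frame: the origin (TCP) lies on the mounting face of the last link; the fingertips stand 173 mm ahead of it and the grasp point (between the pads) lies 155 mm ahead of it (env.tips_ahead is the distance from the TCP to the fingertips, in m); z points along the fingers, x is the direction in which the jaws open and shut, and the axes are right-handed (so a half turn about z gives the same grasp; the last joint's range is limited). The gripper opens to 85 mm and grips with 20 to 120 N. Pads are 22 mm wide; open, the fingers measure 114 mm over their backs; the gripper's body (76 mm by 85 mm) begins 54 mm behind the grasp point. The pads swing forward as they close: fully open they stand 13 mm farther back than shut.
Start: joints at [58.94, 21.807, 74.336, -0, 83.858, -12.336], TCP at [0.177, 0.521, 0.405] pointing down, gripper open.
Joint ranges: [-178.18, 178.18], [-50.72, 133.34], [12.68, 142.11], [-81.47, 261.47], [9.98, 163.14], [-165.26, 165.26]. Speed limits (degrees/s): [136.94, 136.94, 180, 180, 180, 180].

INTERFACE

Orientations are given as a 3x3 rotation matrix whose columns are the frame's x, y, z axes.
In Python, from rig import env gives the robot as it stands. The module is installed in compiled form; this text tells all that it offers.
- The arm moves only by the tool step_arm, never from a script. Its argument "increments" is a list of rows, each an object of numbers: "x", "y", "z": the shift along the tool's x, y, z in cm; "wx", "wy", "wz": the turn, a rotation vector about the tool's x, y, z in rad; "gripper": the finger opening in cm, from 0 to 8.54. A call has 1 to 20 rows; each row shifts and turns the commanded pose from where the row before left it, along the tool's axes as they then stand; what a row does not reach is not made up. A row lasts 1/10 s, in which the tool goes at most 50 mm and 8.59 degrees, less where a joint would pass 70% of its speed; a pose out of reach is approached as far as the arm can. A call with a gripper value outside its range is refused whole. The fingers move at their own pace and stop on an object; "newtons" is the grip in N (left out, the last holds). Time passes only in rows, so rows that do not move let the fingers close. It gives the time, the measured TCP pose, the force and the opening at its end, in the units of the state.
- env.observe(): the state, without advancing time (a new reading comes with each control period).
- env.get_image(name): name is "side" or "top"; returns a dict with "color" (480x640x3 uint8, blue, green, red), "camera_matrix" (3x3 intrinsics, pixels), "rvec" (rotation vector, rad) and "tvec" (3), from world to camera coordinates, as OpenCV has them. Camera axes: x right, y down, z forward; pixel columns grow to the right and rows downward; lengths in m; the calibration is good to about 2 mm. A picture is of the moment at which its call begins. There is no depth.
- env.close_job(): hands the job in, once; it reports no verdict.
The state is a dict: "time_s": time; "q": joint angles; "qvel": joint speeds; "joint_efforts": joint torques, N m; "position": TCP position; "tool_rot": TCP orientation; "ft_force": force on the tool from outside, world axes, zero at the start; "wrist_torque": the same for the moment, N m; "grip_width": finger opening in m.
Only numpy, scipy, OpenCV 4.12 (cv2) and the standard library are available. Lean on these libraries where they do the work, as an engineer would, in place of code of your own. Each camera call takes 0.05 s, during which the arm holds its last target. There are 200 camera calls.

TASK

Stand the white sample bottle with the blue band upright in the open drawer, setting it down gently and letting go of it. Then draw the yellow torch out of its holder, turn it to a slant of about 45 degrees and finish while holding it up there, still, its lens pointing straight at the bottle's white cap from about 10 to 15 cm away and the torch touching nothing but the gripper. Leave everything else on the bench where it is.

Things in the scene. Friction and masses are not known exactly. Their poses are not given: they have to be found in the camera images.
- sample: White roll-on bottle with a blue band round its lower half, loose, standing on the bench. 92 mm high: cylindrical body 40 mm across from the underside to 54 mm up, then a domed white cap 37 mm across from 60 mm up. About 80 g. Origin: centre of the underside; z up its axis.
- sample_cap (a point): The aiming point: inside the bottle's white cap, on the axis, 75 mm above the underside.
- tray_spot (a point): Point on the drawer's inner floor (22 mm above the bench), midway across, 55 mm behind the inner face of its front: the middle of the open part, a good place for the bottle. x points into the cabinet, y across, z up. Inside walls 99 mm either side in y. The cabinet's roof starts 59 to 89 mm behind this point (the joint value less 61 mm).
- unit_drawer0 (a joint): How far the blue-fronted drawer is open, m: 0 shut, 0.166 fully out; it starts 0.12 to 0.15 open and need not be moved (it slides with about 1 N of friction).
- unit: Grey viewing cabinet with one blue-fronted drawer, fixed, 240 x 240 x 100 mm high. Origin: centre of its underside, on the same vertical plane as the drawer's midline; x from front (robot side) to back, z up. The drawer comes out to -x; its side walls rise to 78 mm and its front (22 mm thick with the wall behind) to 88 mm above the bench; a bar handle stands 35 mm out from the front.
- torch: Yellow inspection torch, a round rod 165 mm long, loose, standing lens down in its holder. Black head 33 mm across from the lens to 45 mm up, yellow body 28 mm across from 45 to 145 mm, black tail cap 26 mm across from 145 to 165 mm. About 160 g. Origin: centre of the lens face (the lower end); z along its axis from lens to tail, so it shines along its own -z.
- torch_tail (a point): Centre of the torch's tail end, 165 mm from the lens.
- holder: Torch holder, fixed to the bench: a grey tube 48 mm across outside, 38 mm inside, open at the top, 60 mm high, with a 6 mm thick floor on which the lens rests, on a black foot disc 84 mm across. The torch stands 111 mm out of it, with about 2.5 mm of play all round. Origin: centre of the underside, z up.
- jar: Bystander: amber glass jar with black lid, 48 mm across, 75 mm high, origin at centre of the underside. Leave alone.
- can: Bystander: small pale metal can with a green label round its lower half, 52 mm across, 85 mm high, origin at centre of the underside. Leave alone.
- multitool: Bystander: red and steel multitool lying flat, about 155 x 34 x 16 mm, its blade along +x. Origin: underside, midway along the handle. Leave alone.
- pen: Bystander: clear ballpoint pen lying flat, about 145 x 9 x 9 mm along its x. Origin: underside, middle. Leave alone.
- tape: Bystander: roll of orange tape, 64 mm across, 20 mm high, lying loose on the cabinet's roof towards its back. Origin: centre of the underside. Leave alone.
Not all that is in view belongs to the job. Of the things like the torch, leave any that is pink or red; of the rest the smaller one is meant.

How it is judged:
By the outcome, as a careful person would: the job done as asked, in the order asked, and still so for the second after the job is handed in, while the arm keeps its last pose, push and grip.
It also fails if it takes over 64 s, if anything falls off the work surface, if the arm or the gripper's body presses on something with over 40 N, if the wrist force passes 120 N, or if a joint passes its speed limit or range.

## Working session

There is one attempt and no reset: what is moved stays moved. The work goes in short steps, Python scripts to look and compute and a tool call to move; the robot and the scene stay as the last step left them, time stands still between calls to the robot, and variables do not carry over. Pictures are saved under pics/ and viewed, about 8 in all and at most 12, crops included, and the job is handed in when it is done.

Besides the shell and the picture viewer there is one more tool, called after "Request:" by a JSON object that holds its "name" and its "arguments", one argument or row to a line. step_arm: Moves the arm, as the interface text tells. Its arguments: {"type":"object","properties":{"increments":{"type":"array"},"newtons":{"type":"number"}},"required":["increments"]}

```bash
mkdir -p pics; cat > h.py <<'E'
import numpy as np, cv2
from rig import env
def snap(name,fn=None):
    d=env.get_image(name)
    np.savez(f'{name}.npz',**d)
    if fn: cv2.imwrite(f'pics/{fn}.png',d['color'])
    return d
def load(name): return dict(np.load(f'{name}.npz'))
def ray(d,u,v):
    R,_=cv2.Rodrigues(d['rvec']); p=cv2.undistortPoints(np.array([[[u,v]]],float),d['camera_matrix'],None)[0,0]
    return (-R.T@d['tvec'].ravel()), R.T@np.array([p[0],p[1],1.])
def onz(d,u,v,z):
    c,r=ray(d,u,v); return c+r*(z-c[2])/r[2]
def cross(d1,p1,d2,p2):
    c1,r1=ray(d1,*p1); c2,r2=ray(d2,*p2)
    s=np.linalg.lstsq(np.c_[r1,-r2],c2-c1,rcond=None)[0]
    a,b=c1+s[0]*r1,c2+s[1]*r2
    return (a+b)/2,np.linalg.norm(a-b)
def proj(d,P): return cv2.projectPoints(np.array(P,float).reshape(-1,3),d['rvec'],d['tvec'],d['camera_matrix'],None)[0].reshape(-1,2)
E
python3 - <<'E'
from h import *
np.set_printoptions(precision=4,suppress=True)
for n in('side','top'):
    d=snap(n,n+'0'); c,r=ray(d,320,240); print(n,c,r/np.linalg.norm(r),d['camera_matrix'][0,0])
s=env.observe();print(s['position'],s['tool_rot'],s['time_s'],s['grip_width'])
E
```

```text
side [0.3776 0.7238 1.0706] [ 0.1136 -0.6021 -0.7903] 584.0121564160318
top [ 0.3159 -0.0146  1.571 ] [ 0.1421 -0.0201 -0.9897] 607.9693839337551
[0.1765 0.5209 0.4042] [[ 0.321   0.9471 -0.0006]
 [ 0.9471 -0.321  -0.0011]
 [-0.0013 -0.0002 -1.    ]] 0.1 0.08547692219322385
```

View pics/side0.png

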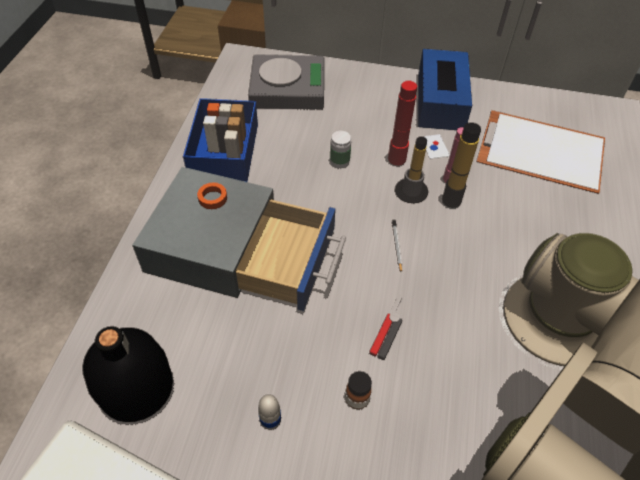

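View pics/top0.png

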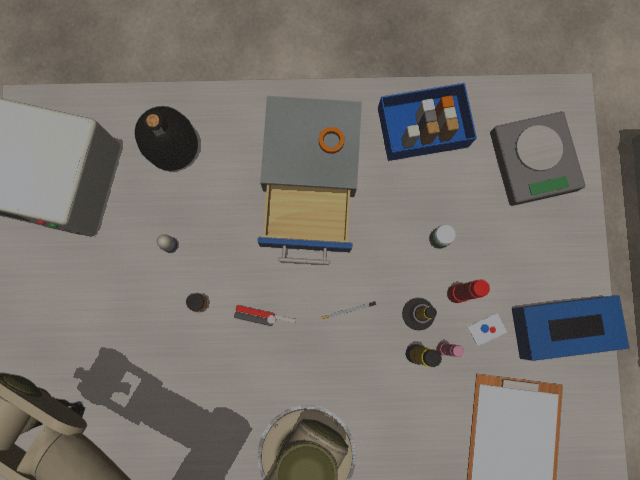

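The side view shows the bottle at (269,410), the holder with the small torch at (417,165), and a bigger yellow torch, a red one and a pink one nearby. In the top view the bottle is at (167,242), the torch at (425,313) and the drawer at about (305,215).

```bash
python3 - <<'E'
from h import *
s,t=load('side')['color'],load('top')['color']
f=lambda im,x,y,w,h,k:cv2.resize(im[y:y+h,x:x+w],None,fx=k,fy=k,interpolation=cv2.INTER_CUBIC)
a=np.hstack([f(s,240,380,60,60,5),f(s,385,125,60,80,5)[:300],])
a=np.hstack([f(s,240,375,65,60,5),f(s,380,125,90,60+25,5)[50:350]])
b=np.hstack([f(t,140,215,65,60,5),f(t,390,285,90,60+25,5)[:300]])
cv2.imwrite('pics/c1.png',np.vstack([a,b]))
E
```

```text
(no output)
```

View pics/c1.png

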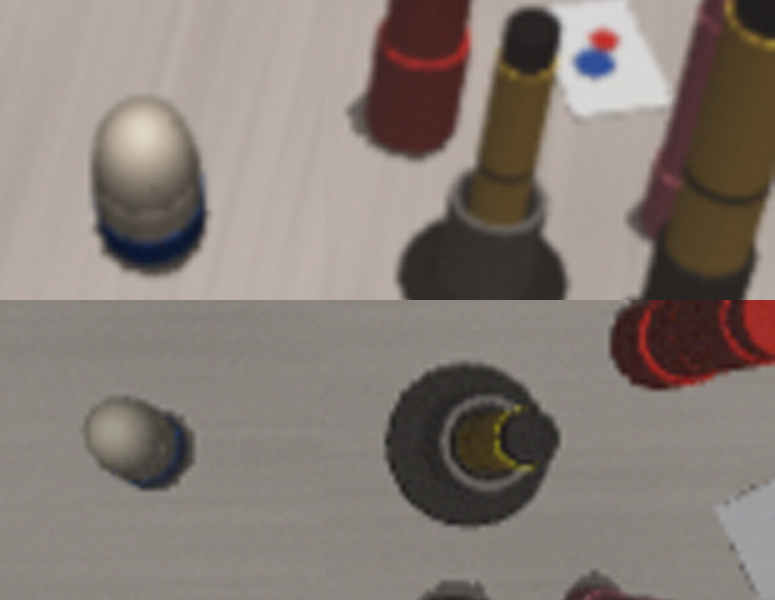

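```bash
python3 - <<'E'
from h import *
np.set_printoptions(precision=4,suppress=True)
s,t=load('side'),load('top')
print('cap',cross(s,(269.3,404.7),t,(164.2,241.6)),'z~.0735')
print('tail',cross(s,(421.6,140.6),t,(431,313)),'z .171')
print('foot',onz(t,419.2,313.9,.006),'rim',onz(t,421.8,313.4,.06))
P=onz(t,421.8,313.4,.06)
im=t['color'].astype(int)
for n,(d,box) in {'top':(t,(250,225,360,260)),'side':(s,(290,200,345,310))}.items():
    im=d['color'].astype(int);m=((im[...,0]-im[...,2])>40).astype(np.uint8)
    x0,y0,x1,y1=box;k=np.zeros_like(m);k[y0:y1,x0:x1]=m[y0:y1,x0:x1]
    c=max(cv2.findContours(k,0,2)[0],key=cv2.contourArea);r=cv2.minAreaRect(c);b=cv2.boxPoints(r);print(n,r,b.tolist())
f=lambda im,x,y,w,h,k:cv2.resize(im[y:y+h,x:x+w],None,fx=k,fy=k,interpolation=cv2.INTER_CUBIC)
cv2.imwrite('pics/c2.png',np.hstack([f(t['color'],250,90,120,180,3),f(s['color'],230,180,130,180,3)]))
E
```

```text
cap (array([0.5345, 0.3428, 0.0697]), np.float64(0.002805751483858331)) z~.0735
tail (array([ 0.3419, -0.2942,  0.1668]), np.float64(0.0010510330627057996)) z .171
foot [ 0.3439 -0.2959  0.006 ] rim [ 0.344  -0.2926  0.06  ]
top ((304.4974365234375, 242.53929138183594), (93.39022064208984, 5.08112096786499), 3.7640349864959717) [[257.73626708984375, 242.0089569091797], [258.06982421875, 236.9387969970703], [351.25860595703125, 243.0696258544922], [350.925048828125, 248.13978576660156]]
side ((316.13214111328125, 249.7444305419922), (5.807628154754639, 89.31564331054688), 21.13982582092285) [[297.318115234375, 290.34967041015625], [329.52935791015625, 207.04470825195312], [334.9461669921875, 209.13919067382812], [302.73492431640625, 292.44415283203125]]
```

View pics/c2.png

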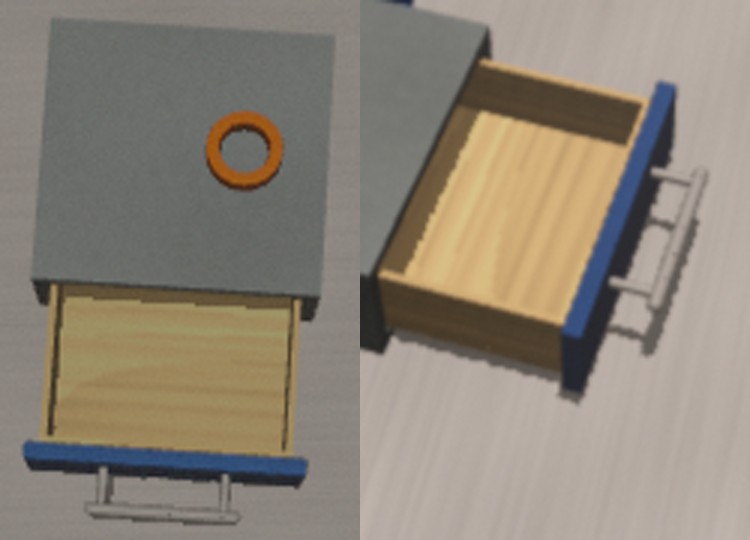

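Crop (3x, top offset 250,90): roof corners are (50,18), (335,37), (318,297) and (33,280). The back of the blue front's top edge runs (25,442)-(307,460).

```bash
python3 - <<'E'
from h import *
np.set_printoptions(precision=4,suppress=True)
s,t=load('side'),load('top')
C=lambda u,v,z:onz(t,250+u/3-.33,90+v/3-.33,z)
S=lambda u,v,z:onz(s,230+(u-360)/3-.33,180+v/3-.33,z)
r=[C(*p,.1) for p in((50,18),(335,37),(318,297),(33,280))]
print('roof',*r,'sides',[np.linalg.norm(r[i]-r[i-1]) for i in range(4)])
xd=(r[0]-r[3]+r[1]-r[2]);xd/=np.linalg.norm(xd);print('x dir',xd,np.degrees(np.arctan2(xd[1],xd[0])))
m=sum(r)/4; print('centre',m)
yd=np.array([-xd[1],xd[0],0])
L=lambda p:np.array([(p-m)@xd,(p-m)@yd])
for n,p in dict(fbl=C(25,442,.088),fbr=C(307,460,.088),s_far=S(675,88,.088),s_near=S(568,335,.088),s_far_b=S(655,82,.088)).items(): print(n,p,L(p))
E
```

```text
roof [0.8982 0.082  0.1   ] [ 0.8766 -0.1574  0.1   ] [ 0.6534 -0.1359  0.1   ] [0.6728 0.0988 0.1   ] sides [np.float64(0.2259810608244962), np.float64(0.2403603221514668), np.float64(0.22417169622375502), np.float64(0.23549558508904272)]
x dir [ 0.9964 -0.0851  0.    ] -4.884155761547793
centre [ 0.7752 -0.0282  0.1   ]
fbl [0.5397 0.1078 0.088 ] [-0.2463  0.1154]
fbr [ 0.5196 -0.1235  0.088 ] [-0.2466 -0.1167]
s_far [ 0.505  -0.1172  0.088 ] [-0.2617 -0.1117]
s_near [0.533  0.1109 0.088 ] [-0.2532  0.1179]
s_far_b [ 0.5206 -0.1197  0.088 ] [-0.2459 -0.1129]
```

```bash
cat >> h.py <<'E'
from scipy.spatial.transform import Rotation as Rn
def delta(p,R=None):
    "shift (cm) and rotvec in current tool axes to reach TCP p, rot R"
    o=env.observe(); R0=np.array(o['tool_rot']); R=R0 if R is None else R
    print('shift cm',np.round(R0.T@(np.array(p)-o['position'])*100,2),'rotvec',np.round(Rn.from_matrix(R0.T@R).as_rotvec(),4),'t',o['time_s'])
def down(a):
    a=np.radians(a);x=np.array([np.cos(a),np.sin(a),0]);z=np.array([0,0,-1.]);return np.c_[x,np.cross(z,x),z]
E
python3 - <<'E'
from h import *
np.set_printoptions(precision=4,suppress=True)
s,t=load('side'),load('top')
# bottle base near edge from side: point on z=0 nearest camera
for d,uv,n in((s,(240+152/5-.4,375+269/5-.4),'side'),(t,(140+170/5-.4,215+(488-300)/5-.4),'top')):
    p=onz(d,*uv,0);c,_=ray(d,*uv);h=p-c;h[2]=0;h/=np.linalg.norm(h);print(n,p,'centre',p+.02*h)
for n,a,b in(('bigyellow',(470,132),(432,357)),('pink',(461,130),(456,350)),('red',(409,87),(481,288)),('jar',(359,380),(197,302)),('can',(341,137),(444,235))): print(n,*cross(s,a,t,b))
delta([.535,.3425,.045+.155+.06],down(85.1))
E
```

```text
side [0.5309 0.36   0.    ] centre [0.5387 0.3416 0.    ]
top [0.5178 0.3347 0.    ] centre [0.5278 0.3521 0.    ]
bigyellow [ 0.2451 -0.2802  0.224 ] 0.0016574770362056865
pink [ 0.2569 -0.3463  0.1702] 0.001090367382479178
red [ 0.3919 -0.3942  0.232 ] 0.0030759748460212617
jar [0.3847 0.2613 0.0668] 0.0008119354817127906
can [ 0.5346 -0.3515  0.0878] 6.728956059982466e-05
shift cm [-5.37 39.68 14.41] rotvec [-0.0004  0.0012 -0.2413] t 0.1
```

Request:
{"name": "step_arm", "arguments": {
  "increments": [
    {"x":-0.2,"y":1.3,"z":0.4,"gripper":8.5},
    {"x":-0.36,"y":2.65,"z":0.96},
    {"x":-0.36,"y":2.65,"z":0.96},
    {"x":-0.36,"y":2.65,"z":0.96},
    {"x":-0.36,"y":2.65,"z":0.96},
    {"x":-0.36,"y":2.65,"z":0.96},
    {"x":-0.36,"y":2.65,"z":0.96},
    {"x":-0.36,"y":2.65,"z":0.96},
    {"x":-0.36,"y":2.65,"z":0.96},
    {"x":-0.36,"y":2.65,"z":0.96},
    {"x":-0.36,"y":2.65,"z":0.96},
    {"x":-0.36,"y":2.65,"z":0.96},
    {"x":-0.36,"y":2.65,"z":0.96},
    {"x":-0.36,"y":2.65,"z":0.96},
    {"x":-0.36,"y":2.65,"z":0.96},
    {"x":-0.1,"y":1.3,"z":0.5},
    {"wz":-0.08},
    {"wz":-0.08},
    {"wz":-0.08},
    {}
  ]
}}

```text
invalid input at $.increments[0]: expected keys x, y, z, wx, wy, wz, gripper
```

```bash
python3 - <<'E'
from h import *
d=snap('side');t=snap('top')
f=lambda im,x,y,w,h,k:cv2.resize(im[y:y+h,x:x+w],None,fx=k,fy=k,interpolation=cv2.INTER_CUBIC)
cv2.imwrite('pics/c3.png',np.hstack([f(d['color'],200,300,130,160,3),f(t['color'],110,170,130,160,3)]))
delta([.5345,.3435,.045+.155+.0],down(85.1)); print(env.observe()['ft_force'])
E
```

```text
shift cm [-5.29 39.6  20.44] rotvec [-0.0003  0.0008 -0.2413] t 0.2
[-0.45002563  0.27115417  0.16331022]
```

View pics/c3.png

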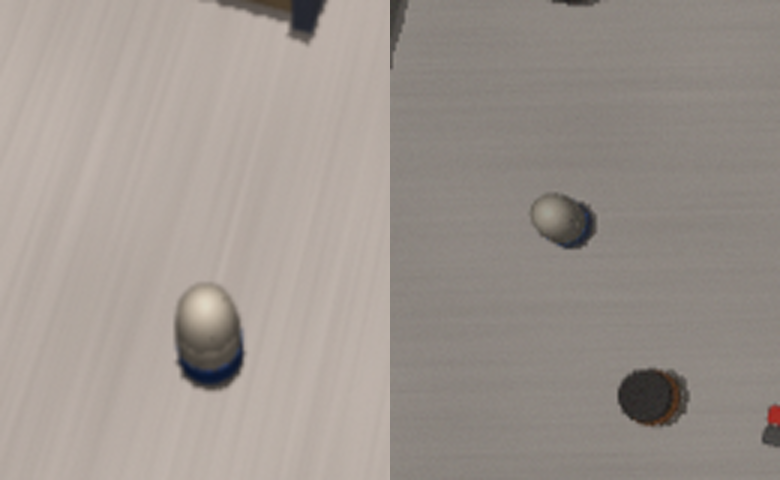

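That picture shows the bottle untouched: the call was refused because every row needs all its keys, so I'm resending it.

Request:
{"name": "step_arm", "arguments": {
  "increments": [
    {"x":-0.2,"y":1.3,"z":0.4,"wx":0,"wy":0,"wz":0,"gripper":8.5},
    {"x":-0.36,"y":2.65,"z":0.96,"wx":0,"wy":0,"wz":0,"gripper":8.5},
    {"x":-0.36,"y":2.65,"z":0.96,"wx":0,"wy":0,"wz":0,"gripper":8.5},
    {"x":-0.36,"y":2.65,"z":0.96,"wx":0,"wy":0,"wz":0,"gripper":8.5},
    {"x":-0.36,"y":2.65,"z":0.96,"wx":0,"wy":0,"wz":0,"gripper":8.5},
    {"x":-0.36,"y":2.65,"z":0.96,"wx":0,"wy":0,"wz":0,"gripper":8.5},
    {"x":-0.36,"y":2.65,"z":0.96,"wx":0,"wy":0,"wz":0,"gripper":8.5},
    {"x":-0.36,"y":2.65,"z":0.96,"wx":0,"wy":0,"wz":0,"gripper":8.5},
    {"x":-0.36,"y":2.65,"z":0.96,"wx":0,"wy":0,"wz":0,"gripper":8.5},
    {"x":-0.36,"y":2.65,"z":0.96,"wx":0,"wy":0,"wz":0,"gripper":8.5},
    {"x":-0.36,"y":2.65,"z":0.96,"wx":0,"wy":0,"wz":0,"gripper":8.5},
    {"x":-0.36,"y":2.65,"z":0.96,"wx":0,"wy":0,"wz":0,"gripper":8.5},
    {"x":-0.36,"y":2.65,"z":0.96,"wx":0,"wy":0,"wz":0,"gripper":8.5},
    {"x":-0.36,"y":2.65,"z":0.96,"wx":0,"wy":0,"wz":0,"gripper":8.5},
    {"x":-0.36,"y":2.65,"z":0.96,"wx":0,"wy":0,"wz":0,"gripper":8.5},
    {"x":-0.1,"y":1.2,"z":0.5,"wx":0,"wy":0,"wz":0,"gripper":8.5},
    {"x":0,"y":0,"z":0,"wx":0,"wy":0,"wz":-0.08,"gripper":8.5},
    {"x":0,"y":0,"z":0,"wx":0,"wy":0,"wz":-0.08,"gripper":8.5},
    {"x":0,"y":0,"z":0,"wx":0,"wy":0,"wz":-0.08,"gripper":8.5},
    {"x":0,"y":0,"z":0,"wx":0,"wy":0,"wz":0,"gripper":8.5}
  ]
}}

```text
time_s: 2.2
position: [0.5343, 0.3431, 0.2613]
tool_rot: [[0.086, 0.996, -0.0], [0.996, -0.086, -0.0], [-0.0, -0.0, -1.0]]
ft_force: [-1.0, 0.3, 0.6]
grip_width: 0.0848
```

```bash
python3 - <<'E'
from h import *
d=snap('side');t=snap('top')
f=lambda im,x,y,w,h,k:cv2.resize(im[y:y+h,x:x+w],None,fx=k,fy=k,interpolation=cv2.INTER_CUBIC)
cv2.imwrite('pics/c4.png',np.hstack([f(d['color'],200,300,130,160,3),f(t['color'],110,170,130,160,3)]))
delta([.5345,.3435,.045+.155+.0],down(85.1)); print(env.observe()['ft_force'])
E
```

```text
shift cm [0.04 0.02 6.14] rotvec [-0.0001  0.     -0.0033] t 2.3
[-0.6128254   0.51421009  0.25163067]
```

View pics/c4.png

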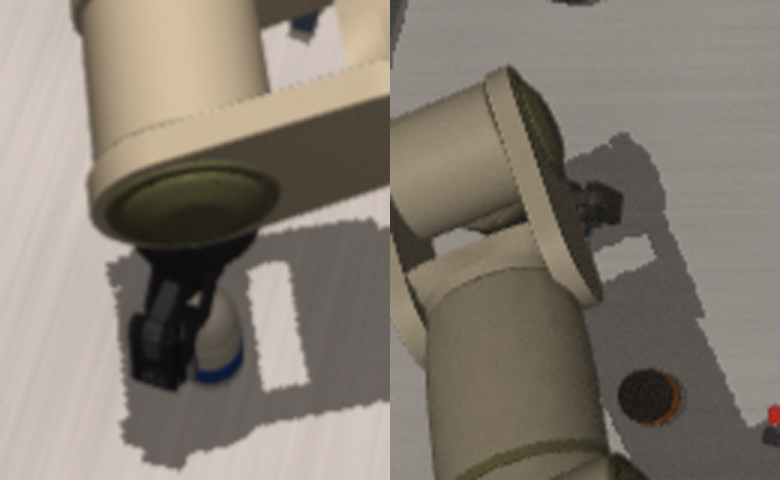

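The gripper is above the bottle with a finger on its near side, at crop left (165,350), and the jar is clear. Descending and gripping at 30 N.

Request:
{"name": "step_arm", "arguments": {
  "increments": [
    {"x":0.04,"y":0,"z":1,"wx":0,"wy":0,"wz":0,"gripper":8.5},
    {"x":0,"y":0,"z":1.2,"wx":0,"wy":0,"wz":0,"gripper":8.5},
    {"x":0,"y":0,"z":1.2,"wx":0,"wy":0,"wz":0,"gripper":8.5},
    {"x":0,"y":0,"z":1.2,"wx":0,"wy":0,"wz":0,"gripper":8.5},
    {"x":0,"y":0,"z":1,"wx":0,"wy":0,"wz":0,"gripper":8.5},
    {"x":0,"y":0,"z":0.5,"wx":0,"wy":0,"wz":0,"gripper":8.5},
    {"x":0,"y":0,"z":0,"wx":0,"wy":0,"wz":0,"gripper":8.5},
    {"x":0,"y":0,"z":0,"wx":0,"wy":0,"wz":0,"gripper":6},
    {"x":0,"y":0,"z":0,"wx":0,"wy":0,"wz":0,"gripper":5},
    {"x":0,"y":0,"z":0,"wx":0,"wy":0,"wz":0,"gripper":4.4},
    {"x":0,"y":0,"z":0,"wx":0,"wy":0,"wz":0,"gripper":4},
    {"x":0,"y":0,"z":0,"wx":0,"wy":0,"wz":0,"gripper":3.5},
    {"x":0,"y":0,"z":0,"wx":0,"wy":0,"wz":0,"gripper":3},
    {"x":0,"y":0,"z":0,"wx":0,"wy":0,"wz":0,"gripper":3},
    {"x":0,"y":0,"z":0,"wx":0,"wy":0,"wz":0,"gripper":3},
    {"x":0,"y":0,"z":0,"wx":0,"wy":0,"wz":0,"gripper":3}
  ],
  "newtons": 30
}}

```text
time_s: 3.9
position: [0.5346, 0.3435, 0.2008]
tool_rot: [[0.087, 0.996, 0.001], [0.996, -0.087, 0.0], [0.0, 0.001, -1.0]]
ft_force: [-0.9, -1.7, 5.0]
grip_width: 0.0387
```

Request:
{"name": "step_arm", "arguments": {
  "increments": [
    {"x":0,"y":0,"z":-0.5,"wx":0,"wy":0,"wz":0,"gripper":3},
    {"x":0,"y":0,"z":-1,"wx":0,"wy":0,"wz":0,"gripper":3},
    {"x":0,"y":0,"z":-1.5,"wx":0,"wy":0,"wz":0,"gripper":3},
    {"x":0,"y":0,"z":-2,"wx":0,"wy":0,"wz":0,"gripper":3},
    {"x":0,"y":0,"z":-2,"wx":0,"wy":0,"wz":0,"gripper":3},
    {"x":0,"y":0,"z":-2,"wx":0,"wy":0,"wz":0,"gripper":3},
    {"x":0,"y":0,"z":-2,"wx":0,"wy":0,"wz":0,"gripper":3},
    {"x":0,"y":0,"z":-1.5,"wx":0,"wy":0,"wz":0,"gripper":3},
    {"x":0,"y":0,"z":-0.5,"wx":0,"wy":0,"wz":0,"gripper":3},
    {"x":0,"y":0,"z":0,"wx":0,"wy":0,"wz":0,"gripper":3}
  ]
}}

```text
time_s: 4.9
position: [0.5343, 0.3436, 0.331]
tool_rot: [[0.087, 0.996, 0.001], [0.996, -0.087, 0.001], [0.001, 0.001, -1.0]]
ft_force: [-0.9, -0.1, -1.1]
grip_width: 0.0392
```

```bash
python3 - <<'E'
from h import *
print(env.observe()['grip_width'],env.observe()['ft_force'])
delta([.593,-.0126,.33],down(85.1))
E
```

```text
0.03916191753111372 [-0.87786194 -0.05370573 -1.09343516]
shift cm [-34.98   8.93   0.08] rotvec [ 0.0009 -0.0006 -0.0012] t 4.9
```

Request:
{"name": "step_arm", "arguments": {
  "increments": [
    {"x":-0.5,"y":0.13,"z":0,"wx":0,"wy":0,"wz":0,"gripper":3},
    {"x":-1.2,"y":0.3,"z":0,"wx":0,"wy":0,"wz":0,"gripper":3},
    {"x":-2,"y":0.5,"z":0,"wx":0,"wy":0,"wz":0,"gripper":3},
    {"x":-2.5,"y":0.64,"z":0,"wx":0,"wy":0,"wz":0,"gripper":3},
    {"x":-2.5,"y":0.64,"z":0,"wx":0,"wy":0,"wz":0,"gripper":3},
    {"x":-2.5,"y":0.64,"z":0,"wx":0,"wy":0,"wz":0,"gripper":3},
    {"x":-2.5,"y":0.64,"z":0,"wx":0,"wy":0,"wz":0,"gripper":3},
    {"x":-2.5,"y":0.64,"z":0,"wx":0,"wy":0,"wz":0,"gripper":3},
    {"x":-2.5,"y":0.64,"z":0,"wx":0,"wy":0,"wz":0,"gripper":3},
    {"x":-2.5,"y":0.64,"z":0,"wx":0,"wy":0,"wz":0,"gripper":3},
    {"x":-2.5,"y":0.64,"z":0,"wx":0,"wy":0,"wz":0,"gripper":3},
    {"x":-2.5,"y":0.64,"z":0,"wx":0,"wy":0,"wz":0,"gripper":3},
    {"x":-2.5,"y":0.64,"z":0,"wx":0,"wy":0,"wz":0,"gripper":3},
    {"x":-2.5,"y":0.64,"z":0,"wx":0,"wy":0,"wz":0,"gripper":3},
    {"x":-2,"y":0.5,"z":0,"wx":0,"wy":0,"wz":0,"gripper":3},
    {"x":-1.2,"y":0.3,"z":0,"wx":0,"wy":0,"wz":0,"gripper":3},
    {"x":-0.6,"y":0.16,"z":0,"wx":0,"wy":0,"wz":0,"gripper":3},
    {"x":0,"y":0,"z":0,"wx":0,"wy":0,"wz":0,"gripper":3},
    {"x":0,"y":0,"z":0,"wx":0,"wy":0,"wz":0,"gripper":3}
  ]
}}

```text
time_s: 6.8
position: [0.593, -0.0123, 0.3302]
tool_rot: [[0.086, 0.996, -0.0], [0.996, -0.086, 0.0], [0.0, -0.0, -1.0]]
ft_force: [-0.6, -0.5, -0.8]
grip_width: 0.0391
```

```bash
python3 - <<'E'
from h import *
print(env.observe()['grip_width'],env.observe()['ft_force'])
delta([.593,-.0126,.2228],down(85.1))
s=snap('side');t=snap('top')
f=lambda im,x,y,w,h,k:cv2.resize(im[y:y+h,x:x+w],None,fx=k,fy=k,interpolation=cv2.INTER_CUBIC)
cv2.imwrite('pics/c5.png',np.hstack([f(s['color'],200,120,190,200,2.1),f(t['color'],230,150,180,200,2.1)]))
E
```

```text
0.039101935870060535 [-0.57120527 -0.53298651 -0.81562817]
shift cm [-4.000e-02  1.000e-02  1.074e+01] rotvec [-0.0003 -0.0003 -0.0008] t 6.8
```

View pics/c5.png

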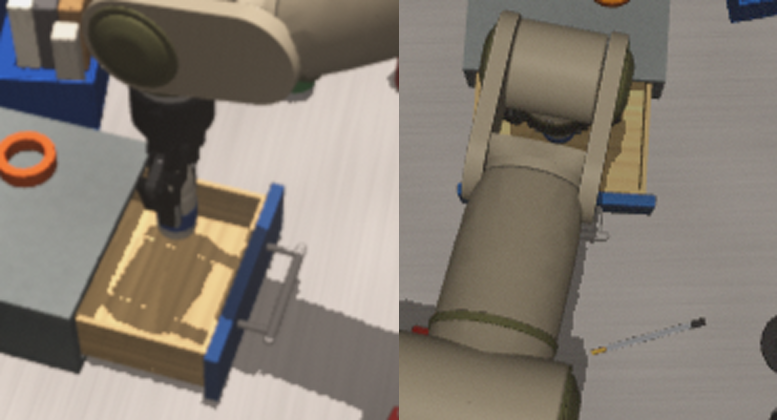

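The bottle hangs over the middle of the drawer, its underside at crop (178,230) in the side view. Lowering to about 5 mm above the floor first.

Request:
{"name": "step_arm", "arguments": {
  "increments": [
    {"x":0,"y":0,"z":0.5,"wx":0,"wy":0,"wz":0,"gripper":3},
    {"x":0,"y":0,"z":1,"wx":0,"wy":0,"wz":0,"gripper":3},
    {"x":0,"y":0,"z":1.5,"wx":0,"wy":0,"wz":0,"gripper":3},
    {"x":0,"y":0,"z":1.5,"wx":0,"wy":0,"wz":0,"gripper":3},
    {"x":0,"y":0,"z":1.5,"wx":0,"wy":0,"wz":0,"gripper":3},
    {"x":0,"y":0,"z":1.5,"wx":0,"wy":0,"wz":0,"gripper":3},
    {"x":0,"y":0,"z":1.2,"wx":0,"wy":0,"wz":0,"gripper":3},
    {"x":0,"y":0,"z":0.8,"wx":0,"wy":0,"wz":0,"gripper":3},
    {"x":0,"y":0,"z":0.5,"wx":0,"wy":0,"wz":0,"gripper":3},
    {"x":0,"y":0,"z":0.2,"wx":0,"wy":0,"wz":0,"gripper":3},
    {"x":0,"y":0,"z":0,"wx":0,"wy":0,"wz":0,"gripper":3},
    {"x":0,"y":0,"z":0,"wx":0,"wy":0,"wz":0,"gripper":3}
  ]
}}

```text
time_s: 8.1
position: [0.5932, -0.0129, 0.2288]
tool_rot: [[0.087, 0.996, 0.001], [0.996, -0.087, -0.0], [-0.0, 0.001, -1.0]]
ft_force: [0.5, -1.0, -0.8]
grip_width: 0.0387
```

Request:
{"name": "step_arm", "arguments": {
  "increments": [
    {"x":0,"y":0,"z":0.1,"wx":0,"wy":0,"wz":0,"gripper":3},
    {"x":0,"y":0,"z":0.1,"wx":0,"wy":0,"wz":0,"gripper":3},
    {"x":0,"y":0,"z":0.1,"wx":0,"wy":0,"wz":0,"gripper":3},
    {"x":0,"y":0,"z":0.05,"wx":0,"wy":0,"wz":0,"gripper":3},
    {"x":0,"y":0,"z":0,"wx":0,"wy":0,"wz":0,"gripper":3},
    {"x":0,"y":0,"z":0,"wx":0,"wy":0,"wz":0,"gripper":3}
  ]
}}

```text
time_s: 8.7
position: [0.5931, -0.0128, 0.2248]
tool_rot: [[0.087, 0.996, 0.0], [0.996, -0.087, 0.0], [0.0, 0.0, -1.0]]
ft_force: [-0.7, 0.1, -0.4]
grip_width: 0.0393
```

Request:
{"name": "step_arm", "arguments": {
  "increments": [
    {"x":0,"y":0,"z":0.07,"wx":0,"wy":0,"wz":0,"gripper":3},
    {"x":0,"y":0,"z":0.07,"wx":0,"wy":0,"wz":0,"gripper":3},
    {"x":0,"y":0,"z":0,"wx":0,"wy":0,"wz":0,"gripper":3},
    {"x":0,"y":0,"z":0,"wx":0,"wy":0,"wz":0,"gripper":3}
  ]
}}

```text
time_s: 9.1
position: [0.5931, -0.0128, 0.2234]
tool_rot: [[0.087, 0.996, -0.0], [0.996, -0.087, 0.0], [0.0, -0.0, -1.0]]
ft_force: [0.0, -0.8, -1.5]
grip_width: 0.0388
```

Request:
{"name": "step_arm", "arguments": {
  "increments": [
    {"x":0,"y":0,"z":0.05,"wx":0,"wy":0,"wz":0,"gripper":3},
    {"x":0,"y":0,"z":0,"wx":0,"wy":0,"wz":0,"gripper":3},
    {"x":0,"y":0,"z":0,"wx":0,"wy":0,"wz":0,"gripper":3}
  ]
}}

```text
time_s: 9.4
position: [0.5931, -0.0128, 0.2229]
tool_rot: [[0.087, 0.996, -0.0], [0.996, -0.087, -0.0], [-0.0, -0.0, -1.0]]
ft_force: [0.7, 0.7, -0.7]
grip_width: 0.0392
```

Request:
{"name": "step_arm", "arguments": {
  "increments": [
    {"x":0,"y":0,"z":0.05,"wx":0,"wy":0,"wz":0,"gripper":3},
    {"x":0,"y":0,"z":0,"wx":0,"wy":0,"wz":0,"gripper":3},
    {"x":0,"y":0,"z":0,"wx":0,"wy":0,"wz":0,"gripper":3}
  ]
}}

```text
time_s: 9.7
position: [0.5932, -0.0129, 0.2228]
tool_rot: [[0.087, 0.996, 0.001], [0.996, -0.087, -0.0], [-0.0, 0.001, -1.0]]
ft_force: [-1.3, 0.1, 6.0]
grip_width: 0.0387
```

Request:
{"name": "step_arm", "arguments": {
  "increments": [
    {"x":0,"y":0,"z":0.05,"wx":0,"wy":0,"wz":0,"gripper":3},
    {"x":0,"y":0,"z":0,"wx":0,"wy":0,"wz":0,"gripper":3},
    {"x":0,"y":0,"z":0,"wx":0,"wy":0,"wz":0,"gripper":3}
  ]
}}

```text
time_s: 10.0
position: [0.5934, -0.0129, 0.2228]
tool_rot: [[0.087, 0.996, 0.002], [0.996, -0.087, -0.0], [-0.0, 0.002, -1.0]]
ft_force: [-1.0, 0.6, 7.8]
grip_width: 0.0386
```

Contact with the floor registers at 6-8 N. Easing off, opening, and withdrawing upward.

Request:
{"name": "step_arm", "arguments": {
  "increments": [
    {"x":0,"y":0,"z":-0.07,"wx":0,"wy":0,"wz":0,"gripper":3.8},
    {"x":0,"y":0,"z":0,"wx":0,"wy":0,"wz":0,"gripper":4},
    {"x":0,"y":0,"z":0,"wx":0,"wy":0,"wz":0,"gripper":4.2},
    {"x":0,"y":0,"z":0,"wx":0,"wy":0,"wz":0,"gripper":4.5},
    {"x":0,"y":0,"z":0,"wx":0,"wy":0,"wz":0,"gripper":5},
    {"x":0,"y":0,"z":0,"wx":0,"wy":0,"wz":0,"gripper":5.8},
    {"x":0,"y":0,"z":0,"wx":0,"wy":0,"wz":0,"gripper":6.5},
    {"x":0,"y":0,"z":0,"wx":0,"wy":0,"wz":0,"gripper":7},
    {"x":0,"y":0,"z":0,"wx":0,"wy":0,"wz":0,"gripper":7},
    {"x":0,"y":0,"z":0,"wx":0,"wy":0,"wz":0,"gripper":7},
    {"x":0,"y":0,"z":-0.5,"wx":0,"wy":0,"wz":0,"gripper":7},
    {"x":0,"y":0,"z":-1,"wx":0,"wy":0,"wz":0,"gripper":7},
    {"x":0,"y":0,"z":-2,"wx":0,"wy":0,"wz":0,"gripper":7},
    {"x":0,"y":0,"z":-3,"wx":0,"wy":0,"wz":0,"gripper":7},
    {"x":0,"y":0,"z":-3,"wx":0,"wy":0,"wz":0,"gripper":7},
    {"x":0,"y":0,"z":-3,"wx":0,"wy":0,"wz":0,"gripper":7},
    {"x":0,"y":0,"z":-3,"wx":0,"wy":0,"wz":0,"gripper":7},
    {"x":0,"y":0,"z":-2,"wx":0,"wy":0,"wz":0,"gripper":7},
    {"x":0,"y":0,"z":-1,"wx":0,"wy":0,"wz":0,"gripper":7},
    {"x":0,"y":0,"z":0,"wx":0,"wy":0,"wz":0,"gripper":7}
  ]
}}

```text
time_s: 12.0
position: [0.5929, -0.0128, 0.4091]
tool_rot: [[0.087, 0.996, 0.003], [0.996, -0.087, -0.001], [-0.0, 0.003, -1.0]]
ft_force: [-0.3, 0.2, -1.1]
grip_width: 0.0701
```

```bash
python3 - <<'E'
from h import *
delta([.3435,-.294,.41],down(60))
E
```

```text
shift cm [-30.18 -22.41  -0.14] rotvec [ 2.700e-03 -2.000e-04  4.368e-01] t 12.0
```

Request:
{"name": "step_arm", "arguments": {
  "increments": [
    {"x":-1,"y":-0.74,"z":0,"wx":0,"wy":0,"wz":0,"gripper":8.5},
    {"x":-2,"y":-1.49,"z":0,"wx":0,"wy":0,"wz":0,"gripper":8.5},
    {"x":-2,"y":-1.49,"z":0,"wx":0,"wy":0,"wz":0,"gripper":8.5},
    {"x":-2,"y":-1.49,"z":0,"wx":0,"wy":0,"wz":0,"gripper":8.5},
    {"x":-2,"y":-1.49,"z":0,"wx":0,"wy":0,"wz":0,"gripper":8.5},
    {"x":-2,"y":-1.49,"z":0,"wx":0,"wy":0,"wz":0,"gripper":8.5},
    {"x":-2,"y":-1.49,"z":0,"wx":0,"wy":0,"wz":0,"gripper":8.5},
    {"x":-2,"y":-1.49,"z":0,"wx":0,"wy":0,"wz":0,"gripper":8.5},
    {"x":-2,"y":-1.49,"z":0,"wx":0,"wy":0,"wz":0,"gripper":8.5},
    {"x":-2,"y":-1.49,"z":0,"wx":0,"wy":0,"wz":0,"gripper":8.5},
    {"x":-2,"y":-1.49,"z":0,"wx":0,"wy":0,"wz":0,"gripper":8.5},
    {"x":-2,"y":-1.49,"z":0,"wx":0,"wy":0,"wz":0,"gripper":8.5},
    {"x":-2,"y":-1.49,"z":0,"wx":0,"wy":0,"wz":0,"gripper":8.5},
    {"x":-2,"y":-1.49,"z":0,"wx":0,"wy":0,"wz":0,"gripper":8.5},
    {"x":-2,"y":-1.49,"z":0,"wx":0,"wy":0,"wz":0,"gripper":8.5},
    {"x":-1.2,"y":-0.8,"z":0,"wx":0,"wy":0,"wz":0.08,"gripper":8.5},
    {"x":0,"y":0,"z":0,"wx":0,"wy":0,"wz":0.12,"gripper":8.5},
    {"x":0,"y":0,"z":0,"wx":0,"wy":0,"wz":0.12,"gripper":8.5},
    {"x":0,"y":0,"z":0,"wx":0,"wy":0,"wz":0.117,"gripper":8.5},
    {"x":0,"y":0,"z":0,"wx":0,"wy":0,"wz":0,"gripper":8.5}
  ]
}}

```text
time_s: 14.0
position: [0.3431, -0.2943, 0.4065]
tool_rot: [[0.501, 0.865, -0.001], [0.865, -0.501, 0.002], [0.001, -0.002, -1.0]]
ft_force: [0.3, 0.6, 1.1]
grip_width: 0.0848
```

```bash
python3 - <<'E'
from h import *
np.set_printoptions(precision=4,suppress=True)
print(env.observe()['q'],env.observe()['ft_force'])
delta([.3435,-.294,.281],down(60))
s=snap('side','s6');t=snap('top')
f=lambda im,x,y,w,h,k:cv2.resize(im[y:y+h,x:x+w],None,fx=k,fy=k,interpolation=cv2.INTER_CUBIC)
cv2.imwrite('pics/c6.png',np.hstack([f(s['color'],200,60,300,260,1.5),f(t['color'],240,150,160,260,1.5)]))
E
```

```text
[ -55.6839   11.8695   88.6094   -0.0087   79.6607 -115.5876] [0.2905 0.6203 1.144 ]
shift cm [ 0.03  0.05 12.55] rotvec [-0.0023 -0.0009 -0.0017] t 14.0
```

View pics/c6.png

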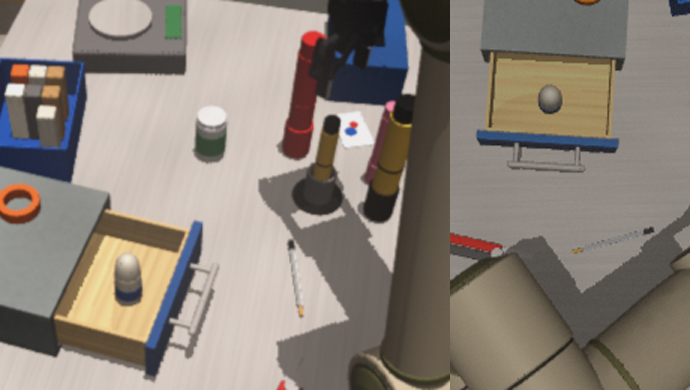

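The bottle stands upright in the drawer with the gripper off it (side crop (127,275)), and the torch (crop (328,150)) is just below the fingers. Descending on the torch.

Request:
{"name": "step_arm", "arguments": {
  "increments": [
    {"x":0,"y":0,"z":0.8,"wx":0,"wy":0,"wz":0,"gripper":8.5},
    {"x":0,"y":0,"z":1.5,"wx":0,"wy":0,"wz":0,"gripper":8.5},
    {"x":0,"y":0,"z":1.5,"wx":0,"wy":0,"wz":0,"gripper":8.5},
    {"x":0,"y":0,"z":1.5,"wx":0,"wy":0,"wz":0,"gripper":8.5},
    {"x":0,"y":0,"z":1.5,"wx":0,"wy":0,"wz":0,"gripper":8.5},
    {"x":0,"y":0,"z":1.5,"wx":0,"wy":0,"wz":0,"gripper":8.5},
    {"x":0,"y":0,"z":1.5,"wx":0,"wy":0,"wz":0,"gripper":8.5},
    {"x":0,"y":0,"z":1.2,"wx":0,"wy":0,"wz":0,"gripper":8.5},
    {"x":0,"y":0,"z":1,"wx":0,"wy":0,"wz":0,"gripper":8.5},
    {"x":0,"y":0,"z":0.5,"wx":0,"wy":0,"wz":0,"gripper":8.5},
    {"x":0,"y":0,"z":0,"wx":0,"wy":0,"wz":0,"gripper":8.5}
  ]
}}

```text
time_s: 15.2
position: [0.3437, -0.2942, 0.282]
tool_rot: [[0.5, 0.866, -0.001], [0.866, -0.5, 0.001], [0.0, -0.001, -1.0]]
ft_force: [0.7, 0.5, 0.6]
grip_width: 0.0849
```

Request:
{"name": "step_arm", "arguments": {
  "increments": [
    {"x":0,"y":0,"z":0,"wx":0,"wy":0,"wz":0,"gripper":6},
    {"x":0,"y":0,"z":0,"wx":0,"wy":0,"wz":0,"gripper":5},
    {"x":0,"y":0,"z":0,"wx":0,"wy":0,"wz":0,"gripper":4},
    {"x":0,"y":0,"z":0,"wx":0,"wy":0,"wz":0,"gripper":3.4},
    {"x":0,"y":0,"z":0,"wx":0,"wy":0,"wz":0,"gripper":3},
    {"x":0,"y":0,"z":0,"wx":0,"wy":0,"wz":0,"gripper":2.6},
    {"x":0,"y":0,"z":0,"wx":0,"wy":0,"wz":0,"gripper":2},
    {"x":0,"y":0,"z":0,"wx":0,"wy":0,"wz":0,"gripper":2},
    {"x":0,"y":0,"z":0,"wx":0,"wy":0,"wz":0,"gripper":2},
    {"x":0,"y":0,"z":0,"wx":0,"wy":0,"wz":0,"gripper":2}
  ],
  "newtons": 50
}}

```text
time_s: 16.2
position: [0.3438, -0.2944, 0.2829]
tool_rot: [[0.5, 0.866, 0.0], [0.866, -0.5, -0.001], [-0.0, 0.001, -1.0]]
ft_force: [-0.5, 0.4, 5.0]
grip_width: 0.0272
```

Request:
{"name": "step_arm", "arguments": {
  "increments": [
    {"x":0,"y":0,"z":-0.3,"wx":0,"wy":0,"wz":0,"gripper":2},
    {"x":0,"y":0,"z":-0.6,"wx":0,"wy":0,"wz":0,"gripper":2},
    {"x":0,"y":0,"z":-1,"wx":0,"wy":0,"wz":0,"gripper":2},
    {"x":0,"y":0,"z":-1,"wx":0,"wy":0,"wz":0,"gripper":2},
    {"x":0,"y":0,"z":-1,"wx":0,"wy":0,"wz":0,"gripper":2},
    {"x":0,"y":0,"z":-1.2,"wx":0,"wy":0,"wz":0,"gripper":2},
    {"x":0,"y":0,"z":-1.2,"wx":0,"wy":0,"wz":0,"gripper":2},
    {"x":0,"y":0,"z":-1.2,"wx":0,"wy":0,"wz":0,"gripper":2},
    {"x":0,"y":0,"z":-1.2,"wx":0,"wy":0,"wz":0,"gripper":2},
    {"x":0,"y":0,"z":-1.2,"wx":0,"wy":0,"wz":0,"gripper":2},
    {"x":0,"y":0,"z":-1.2,"wx":0,"wy":0,"wz":0,"gripper":2},
    {"x":0,"y":0,"z":-0.6,"wx":0,"wy":0,"wz":0,"gripper":2},
    {"x":0,"y":0,"z":-0.3,"wx":0,"wy":0,"wz":0,"gripper":2},
    {"x":0,"y":0,"z":0,"wx":0,"wy":0,"wz":0,"gripper":2}
  ]
}}

```text
time_s: 17.6
position: [0.3437, -0.2942, 0.4028]
tool_rot: [[0.5, 0.866, 0.0], [0.866, -0.5, -0.0], [-0.0, 0.0, -1.0]]
ft_force: [0.4, -0.1, -1.9]
grip_width: 0.0269
```

```bash
python3 - <<'E'
from h import *
np.set_printoptions(precision=4,suppress=True)
o=env.observe();print(o['q'],o['ft_force'],o['grip_width'])
s=snap('side');t=snap('top')
# bottle in drawer: pale low-saturation blob; report bbox per view
for n,d,(x0,y0,x1,y1) in(('side',s,(255,215,320,270)),('top',t,(280,190,335,240))):
    im=d['color'].astype(int)[y0:y1,x0:x1]
    m=((im.max(2)-im.min(2))<45)&(im.max(2)>95); m=m.astype(np.uint8)
    nb,l,st,ce=cv2.connectedComponentsWithStats(m)
    for i in range(1,nb):
        if st[i,4]>60: print(n,st[i,:2]+[x0,y0],st[i,2:],ce[i]+[x0,y0])
f=lambda im,x,y,w,h,k:cv2.resize(im[y:y+h,x:x+w],None,fx=k,fy=k,interpolation=cv2.INTER_CUBIC)
cv2.imwrite('pics/c7.png',np.vstack([f(s['color'],240,200,100,75,4)[:300],f(t['color'],260,180,100,75,4)]) )
a=np.vstack([f(s['color'],240,200,80,75,4),f(t['color'],270,180,80,75,4)])
cv2.imwrite('pics/c7.png',np.hstack([a,f(s['color'],380,50,150,200,3)]))
E
```

```text
[ -55.6143   12.0772   88.9867   -0.0005   78.9195 -115.605 ] [ 0.3671 -0.0662 -1.9446] 0.026862041141203878
side [272 215] [ 48  13 311] [301.2444 219.3312]
side [276 229] [ 19  25 352] [285.0057 241.4773]
top [299 206] [ 16  14 148] [306.2838 212.8176]
```

View pics/c7.png

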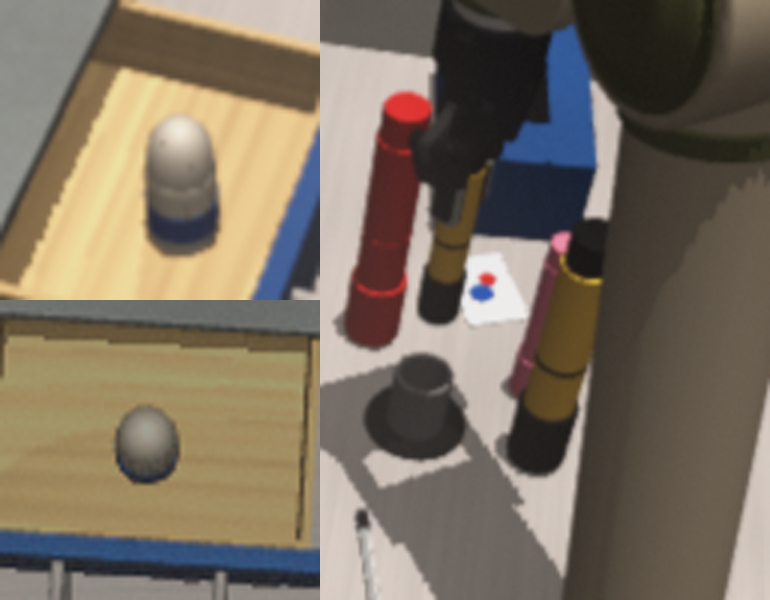

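```bash
python3 - <<'E'
from h import *
np.set_printoptions(precision=4,suppress=True)
s,t=load('side'),load('top')
print('cap',*cross(s,(284.6,237.1),t,(306.4,213.9)))
print('proj cap .593,-.0128,.0955',proj(s,[.593,-.0128,.0955]),proj(t,[.593,-.0128,.0955]))
L=np.array([.3437,-.2942,.126]);print('lens proj',proj(s,L),'shoulder(45mm)',proj(s,L+[0,0,.045]),'100mm',proj(s,L+[0,0,.1]))
C=np.array([.593,-.0128,.097])
a=np.radians(60);h=np.array([np.cos(a),np.sin(a),0]);z=(h+[0,0,-1])/2**.5
y=np.array([np.sin(a),-np.cos(a),0]);R=np.c_[np.cross(y,z),y,z];print(R,np.linalg.det(R))
P=C-z*(.125+.2769);print('TCP target',P)
delta(P,R)
E
```

```text
cap [ 0.5937 -0.0127  0.0924] 0.0008349513926822118
proj cap .593,-.0128,.0955 [[284.681  236.1673]] [[306.4422 214.1029]]
lens proj [[417.9226 153.5278]] shoulder(45mm) [[420.8716 139.0261]] 100mm [[424.6979 120.2101]]
[[ 0.3536  0.866   0.3536]
 [ 0.6124 -0.5     0.6124]
 [ 0.7071  0.     -0.7071]] 1.0
TCP target [ 0.4509 -0.2589  0.3812]
shift cm [8.42 7.52 2.1 ] rotvec [-0.0006  0.7851 -0.0005] t 17.7
```

The torch is out and held upright (side crop (450,260)) and the holder stands empty. The bottle's cap triangulates to (0.593,-0.013), as planned. Now tilting.

Request:
{"name": "step_arm", "arguments": {
  "increments": [
    {"x":0,"y":0,"z":0,"wx":0,"wy":0.04,"wz":0,"gripper":2},
    {"x":0,"y":0,"z":0,"wx":0,"wy":0.07,"wz":0,"gripper":2},
    {"x":0,"y":0,"z":0,"wx":0,"wy":0.07,"wz":0,"gripper":2},
    {"x":0,"y":0,"z":0,"wx":0,"wy":0.07,"wz":0,"gripper":2},
    {"x":0,"y":0,"z":0,"wx":0,"wy":0.07,"wz":0,"gripper":2},
    {"x":0,"y":0,"z":0,"wx":0,"wy":0.07,"wz":0,"gripper":2},
    {"x":0,"y":0,"z":0,"wx":0,"wy":0.07,"wz":0,"gripper":2},
    {"x":0,"y":0,"z":0,"wx":0,"wy":0.07,"wz":0,"gripper":2},
    {"x":0,"y":0,"z":0,"wx":0,"wy":0.07,"wz":0,"gripper":2},
    {"x":0,"y":0,"z":0,"wx":0,"wy":0.07,"wz":0,"gripper":2},
    {"x":0,"y":0,"z":0,"wx":0,"wy":0.07,"wz":0,"gripper":2},
    {"x":0,"y":0,"z":0,"wx":0,"wy":0.045,"wz":0,"gripper":2},
    {"x":0,"y":0,"z":0,"wx":0,"wy":0,"wz":0,"gripper":2},
    {"x":0,"y":0,"z":0,"wx":0,"wy":0,"wz":0,"gripper":2}
  ]
}}

```text
time_s: 19.1
position: [0.3437, -0.2944, 0.4023]
tool_rot: [[0.355, 0.866, 0.353], [0.613, -0.5, 0.611], [0.706, -0.001, -0.708]]
ft_force: [-0.3, 0.0, -1.9]
grip_width: 0.0272
```

```bash
cat >> h.py <<'E'
def target(C=(.593,-.0128,.097),az=60,dist=.125,off=.2769):
    a=np.radians(az);z=np.array([np.cos(a),np.sin(a),-1])/2**.5;y=np.array([np.sin(a),-np.cos(a),0])
    return np.array(C)-z*(dist+off),np.c_[np.cross(y,z),y,z]
E
python3 - <<'E'
from h import *
np.set_printoptions(precision=3,suppress=True)
o=env.observe();print(o['q'],o['ft_force'],o['grip_width']);delta(*target())
E
```

```text
[ -62.322   14.899   89.541   37.401  100.891 -123.515] [-0.325  0.03  -1.903] 0.027235818186463544
shift cm [4.48 7.5  7.45] rotvec [-0.     0.002 -0.001] t 19.1
```

Request:
{"name": "step_arm", "arguments": {
  "increments": [
    {"x":0.22,"y":0.37,"z":0.37,"wx":0,"wy":0.002,"wz":0,"gripper":2},
    {"x":0.45,"y":0.75,"z":0.75,"wx":0,"wy":0,"wz":0,"gripper":2},
    {"x":0.45,"y":0.75,"z":0.75,"wx":0,"wy":0,"wz":0,"gripper":2},
    {"x":0.45,"y":0.75,"z":0.75,"wx":0,"wy":0,"wz":0,"gripper":2},
    {"x":0.45,"y":0.75,"z":0.75,"wx":0,"wy":0,"wz":0,"gripper":2},
    {"x":0.45,"y":0.75,"z":0.75,"wx":0,"wy":0,"wz":0,"gripper":2},
    {"x":0.45,"y":0.75,"z":0.75,"wx":0,"wy":0,"wz":0,"gripper":2},
    {"x":0.45,"y":0.75,"z":0.75,"wx":0,"wy":0,"wz":0,"gripper":2},
    {"x":0.45,"y":0.75,"z":0.75,"wx":0,"wy":0,"wz":0,"gripper":2},
    {"x":0.45,"y":0.75,"z":0.75,"wx":0,"wy":0,"wz":0,"gripper":2},
    {"x":0.22,"y":0.38,"z":0.35,"wx":0,"wy":0,"wz":0,"gripper":2},
    {"x":0,"y":0,"z":0,"wx":0,"wy":0,"wz":0,"gripper":2},
    {"x":0,"y":0,"z":0,"wx":0,"wy":0,"wz":0,"gripper":2}
  ]
}}

```text
time_s: 20.4
position: [0.451, -0.2586, 0.3817]
tool_rot: [[0.353, 0.866, 0.354], [0.611, -0.5, 0.613], [0.708, -0.0, -0.706]]
ft_force: [0.5, 0.1, -1.8]
grip_width: 0.027
```

```bash
python3 - <<'E'
from h import *
np.set_printoptions(precision=4,suppress=True)
o=env.observe();print(o['q'],o['ft_force'],o['grip_width']);delta(*target())
R=np.array(o['tool_rot']);z=R[:,2];L=o['position']+.2769*z
s=snap('side');t=snap('top')
for d in(s,t): print(np.c_[proj(d,[L,L-.045*z,L-.1*z,L+.125*z])].tolist())
f=lambda im,x,y,w,h,k:cv2.resize(im[y:y+h,x:x+w],None,fx=k,fy=k,interpolation=cv2.INTER_CUBIC)
cv2.imwrite('pics/c8.png',np.hstack([f(s['color'],260,110,160,200,2.5),f(t['color'],280,180,150,200,2.5)]))
E
```

```text
[ -49.3492   21.476    83.2621   41.9842   92.7124 -113.9986] [ 0.4805  0.0918 -1.828 ] 0.027005880254746466
shift cm [-0.06  0.01  0.01] rotvec [-0.     -0.0015 -0.0001] t 20.4
[[312.8725105225249, 184.5773142323311], [323.4337790242315, 165.58757753275043], [336.58647247301144, 141.93831746117155], [284.4416147405233, 235.69761525925702]]
[[339.5187932130836, 224.88840010561643], [352.63853719179343, 229.23894049594549], [369.5678816346262, 234.85275406577236], [306.1444664771471, 213.82138868372067]]
```

View pics/c8.png

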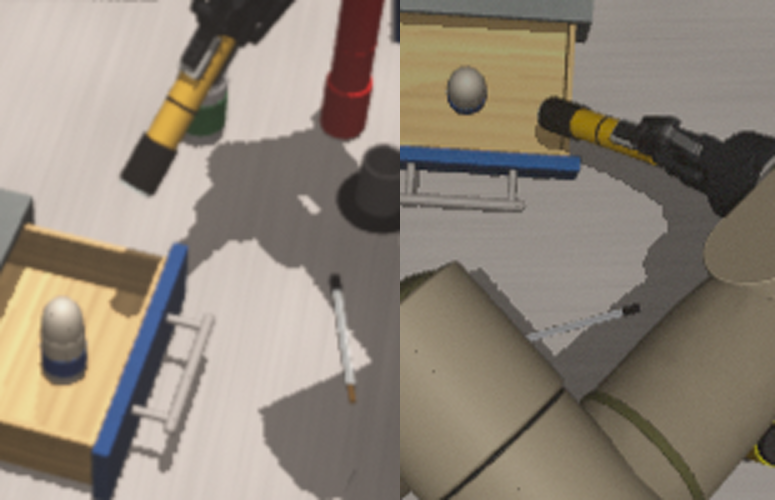

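The torch is slanted towards the bottle, lens at side crop (138,187) and top crop (545,112), touching nothing. I'll check the real axis by fitting lines to the torch in both views.

```bash
python3 - <<'E'
from h import *
np.set_printoptions(precision=4,suppress=True)
s,t=load('side'),load('top')
o=env.observe();z=np.array(o['tool_rot'])[:,2];P=np.array(o['position']);L=P+.2769*z
N=[]
for n,d in(('side',s),('top',t)):
    im=d['color'].astype(int);a,b=proj(d,[L,L-.11*z]);u=(b-a)/np.linalg.norm(b-a);w=np.array([-u[1],u[0]])
    # cross-sections along the predicted axis: mask torch (yellow or black vs bench), mid of edges
    pts=[]
    for k in np.linspace(.048,.082,9):
        c=proj(d,L-k*z)[0]; q=np.arange(-14,14.01,.25); xy=(c+q[:,None]*w).astype(np.float32)
        v=cv2.remap(d['color'],xy[None,:,0],xy[None,:,1],cv2.INTER_LINEAR)[0].astype(int)
        m=(v[:,2]-v[:,0]>45)&(v[:,2]>v[:,0]*1.7)
        if m.sum()>10: i=q[m]; pts.append(c+(i.min()+i.max())/2*w); print(n,round(k,3),i.min(),i.max())
    vx,vy,x0,y0=cv2.fitLine(np.array(pts,np.float32),2,0,.01,.01).ravel()
    e=proj(d,[.593,-.0128,.097])[0]-[x0,y0];print(n,'cap off line px',e[0]*vy-e[1]*vx,'angle vs pred',np.degrees(np.arcsin(vx*u[1]-vy*u[0])))
    _,r1=ray(d,x0,y0);_,r2=ray(d,x0+50*vx,y0+50*vy);nn=np.cross(r1,r2);N.append((nn/np.linalg.norm(nn),ray(d,0,0)[0]))
ax=np.cross(N[0][0],N[1][0]);ax/=np.linalg.norm(ax);ax*=np.sign(ax@z)
A=np.array([N[0][0],N[1][0],ax]);p0=np.linalg.solve(A,[N[0][0]@N[0][1],N[1][0]@N[1][1],ax@L])
print('axis',ax,'tool z',z,'angle',np.degrees(np.arccos(ax@z)),'slant',np.degrees(np.arcsin(-ax[2])));print('axis at lens',p0,'pred',L)
C=np.array([.593,-.0128,.097]);print('miss at cap',p0+ax*((C-p0)@ax)-C)
E
```

```text
side 0.048 -5.5 6.75
side 0.052 -5.5 7.0
side 0.056 -5.75 7.0
side 0.061 -5.75 7.0
side 0.065 -5.5 7.0
side 0.069 -5.5 7.0
side 0.074 -5.5 7.0
side 0.078 -4.75 4.5
side 0.082 -5.75 7.0
side cap off line px 1.9928323056844874 angle vs pred 1.0327685242327502
top 0.048 -6.25 5.75
top 0.052 -6.0 5.75
top 0.056 -6.0 5.5
top 0.061 -6.0 5.75
top 0.065 -6.0 5.5
top 0.069 -5.25 4.5
top 0.074 -6.0 5.5
top 0.078 -6.25 5.75
top 0.082 -6.0 5.75
top cap off line px -0.23591781411600365 angle vs pred 0.0851342903736718
axis [ 0.343   0.5574 -0.7561] tool z [ 0.3545  0.613  -0.7061] angle 4.3359034249045125 slant 49.11757213689706
axis at lens [ 0.5474 -0.0984  0.1786] pred [ 0.5489 -0.0889  0.1863]
miss at cap [-0.0027 -0.0159 -0.0129]
```

Row 0.078 is a dark ring on the body, and a fit over 34 mm is too short. Repeating it with the black head included and the ring left out.

```bash
python3 - <<'E'
from h import *
np.set_printoptions(precision=3,suppress=True)
s,t=load('side'),load('top')
o=env.observe();z=np.array(o['tool_rot'])[:,2];P=np.array(o['position']);L=P+.2769*z
for n,d,cap in(('side',s,(284.6,237.1)),('top',t,(306.4,213.9))):
    a,b=proj(d,[L,L-.11*z]);u=(b-a)/np.linalg.norm(b-a);w=np.array([-u[1],u[0]]);pts=[]
    for k in (.006,.012,.018,.024,.03,.036,.05,.055,.06,.065,.085,.09):
        c=proj(d,L-k*z)[0]; q=np.arange(-13,13.01,.25); xy=(c+q[:,None]*w).astype(np.float32)
        v=cv2.remap(d['color'],xy[None,:,0],xy[None,:,1],cv2.INTER_LINEAR)[0].astype(int)
        m=((v[:,2]-v[:,0]>45)&(v[:,2]>v[:,0]*1.7)) if k>.045 else v.max(1)<85
        if m.sum()>10: i=q[m]; pts.append([k,(i.min()+i.max())/2,i.max()-i.min()])
    pts=np.array(pts);print(n,pts.T)
    g=pts[abs(pts[:,2]-np.where(pts[:,0]<.045,np.median(pts[pts[:,0]<.045,2]),np.median(pts[pts[:,0]>.045,2])))<1.1]
    f=np.polyfit(g[:,0],g[:,1],1);print(' slope px/m',f[0],'offset at lens',f[1],'at cap',np.polyval(f,-.125),'seen cap vs pred axis',(np.array(cap)-a)@w)
    if n=='side':
        e=[proj(d,L-k*z)[0] for k in np.arange(-.02,.06,.001)]
        print(' axis brightness',[int(d['color'][int(round(y)),int(round(x))].max()) for x,y in e])
E
```

```text
side [[ 0.006  0.012  0.018  0.024  0.03   0.036  0.05   0.055  0.06   0.065
   0.085  0.09 ]
 [ 0.875  0.875  0.875  0.875  0.75   0.875  0.625  0.625  0.625  0.75
   0.625  0.75 ]
 [14.25  14.25  14.25  14.25  14.5   14.25  12.25  12.75  12.75  12.5
  12.75  12.5  ]]
 slope px/m -2.9312180264364094 offset at lens 0.8901230643364779 at cap 1.2565253176410291 seen cap vs pred axis 0.8422537639484315
 axis brightness [206, 207, 207, 207, 206, 206, 206, 206, 205, 205, 207, 206, 206, 205, 207, 207, 203, 203, 188, 168, 100, 100, 100, 53, 53, 52, 52, 51, 52, 52, 54, 54, 52, 52, 52, 53, 52, 51, 51, 51, 53, 53, 53, 53, 53, 53, 53, 53, 53, 53, 53, 52, 52, 52, 52, 52, 52, 52, 55, 55, 55, 111, 111, 182, 182, 217, 218, 218, 220, 220, 219, 219, 219, 220, 217, 219, 219, 221, 218, 218]
top [[ 0.006  0.012  0.018  0.024  0.03   0.036  0.05   0.055  0.06   0.065
   0.085]
 [ 0.125 -0.125  0.25   0.625  0.125  0.375 -0.25  -0.25  -0.125 -0.25
  -0.125]
 [13.75  14.25  14.    14.75  14.25  14.75  12.    11.5   11.75  11.5
  11.25 ]]
 slope px/m -6.426782557454329 offset at lens 0.2917464643488507 at cap 1.095094284030642 seen cap vs pred axis 0.022067335992683023
```

The axes agree: the beam line misses the seen cap centre by about 1 mm in the side view and about 2.5 mm in the top view. The lens is about 12.5 cm from the cap and the slant is 45°. Settling, then handing in.

Request:
{"name": "step_arm", "arguments": {
  "increments": [
    {"x":0,"y":0,"z":0,"wx":0,"wy":0,"wz":0,"gripper":2},
    {"x":0,"y":0,"z":0,"wx":0,"wy":0,"wz":0,"gripper":2},
    {"x":0,"y":0,"z":0,"wx":0,"wy":0,"wz":0,"gripper":2}
  ]
}}

```text
time_s: 20.8
position: [0.4509, -0.2586, 0.3818]
tool_rot: [[0.353, 0.866, 0.354], [0.611, -0.5, 0.613], [0.708, 0.0, -0.706]]
ft_force: [-0.5, -0.3, -1.3]
grip_width: 0.0267
```

```bash
python3 - <<'E'
from h import *
o=env.observe();print(o['position'],np.abs(o['qvel']).max(),o['grip_width'],o['ft_force'],o['time_s'])
print(env.close_job())
E
```

```text
[ 0.45091111 -0.25861904  0.38176069] 0.16414040599577961 0.02669583549382249 [-0.45164021 -0.3008024  -1.25773217] 20.8
the job is handed in; nothing more can be done
None
```

I stood the bottle upright in the middle of the open drawer, set it down with 6–8 N of contact force and let go of it. I then drew the small yellow torch from its holder and handed the job in at 20.8 s while holding it at a 45° slant. The lens is about 12.5 cm from the white cap.

- **Aim:** in the last pictures the torch's axis passes about 1 mm (side view) to 2.5 mm (top view) from the cap's centre. The arm was still, holding only the torch's weight. In those pictures the torch touched nothing but the gripper.
- **A check that disagreed:** an earlier two-view fit of the torch's axis was about 4° off the tool axis. It used only a short stretch of the body and caught a dark ring. I set it aside after a longer fit agreed with the tool axis in both views.
- **Not measured:** I did not re-measure every bystander at the end. The arm did not come close to any of them, and those in the last pictures looked undisturbed.

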